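# Size an unmarked pin in the gauge plate

### The arm

A 6-joint arm with a two-finger parallel gripper is mounted at the origin on the work surface. World frame = base frame: x ahead of the robot, y to its left, z up, the work surface at z = 0. Lengths are in m, angles in rad, forces in N, time in s.
With the tool pointing down it reaches from about 0.425 to 1.125 m from the base axis. Payload 14.9 kg.
Tool frame: the origin (TCP) lies between the finger pads; the fingertips stand 25 mm ahead of it and the grasp point (between the pads) lies 6 mm ahead of it; z points along the fingers, y is the line along which they close (so a half turn about z gives the same grasp; the last joint's range is limited). The gripper opens to 91 mm and grips with 3 to 60 N. Pads are 32 mm wide; open, the fingers measure 118 mm over their backs; the gripper's body (76 mm by 178 mm) begins 60 mm behind the grasp point.
Start: joints at [-1.367, 0.379, 1.734, -0, 1.028, -0.033], TCP at [0.164, -0.68, 0.239] pointing down, gripper open.
Joint ranges: [-2.77, 2.77], [-0.74, 2.19], [0, 2.66], [-1.06, 4.2], [0.31, 2.87], [-3.08, 3.08]. Speed limits (rad/s): [1.89, 1.89, 2.39, 3.14, 3.14, 3.14].

### API

Orientations are given as [roll, pitch, yaw] about the fixed x, y, z axes, in that order (R = Rz(yaw) Ry(pitch) Rx(roll)).
In Python, from rig import robot, optics gives the robot as it stands. Calls block until the motion is done:
- robot.reach(position, orientation): joint-space move of the TCP to a pose.
- robot.move_l(position, frame=None, speed=0.15): straight line of the TCP; frame=None keeps the orientation; speed is the mean speed in m/s.
- robot.move_joints(angles): joint-space move.
- robot.release() and robot.grab(strength=None): open the fingers fully, or close them until they stop; strength is the grip in N (None keeps the last).
- robot.pause(seconds).
- robot.ik(position, orientation): joint angles nearest the present ones, or None.
- optics.read_camera(name): name is "side" or "top" or "wrist"; returns (picture, depth): 480x640x3 uint8, red, green, blue; 480x640 float32, m along the optical axis (not along the pixel's ray), 0 where there is no reading.
- optics.calibration(name): a dict with "mtx" (3x3 intrinsics, pixels), "D" ([k1, k2, p1, p2, k3] as OpenCV has them; the pictures are not rectified), "world_from_camera" (4x4, takes a point from camera to world coordinates). Camera axes: x right, y down, z forward; pixel columns grow to the right and rows downward; lengths in m; the calibration is good to about 2 mm. A picture is of the moment at which its call begins: read the wrist's pose just before it. calibration takes no time and is no camera call; for the wrist camera it gives the pose at the moment of the call.
A pose or a line that the arm cannot do raises robot.PlanningError and nothing moves.
- robot.hand_in(): hands the job in; it is judged then, once.
Readings, each from a call of its own:
- robot.read_clock(): time.
- robot.read_joint_pos(): joint angles.
- robot.read_qd(): joint speeds.
- robot.read_joint_efforts(): joint torques, N m.
- robot.read_eef_pos(): TCP position.
- robot.read_eef_rot(): TCP orientation.
- robot.read_contact_force(): force on the tool from outside, world axes, zero at the start.
- robot.read_ft_torque(): the same for the moment, N m.
- robot.read_opening(): finger opening in m.
- robot.read_finger_force(): force on a finger pad.
Only numpy, scipy, OpenCV 4.12 (cv2) and the standard library are available. Lean on these libraries where they do the work, as an engineer would, in place of code of your own. Each camera call takes 0.05 s, during which the arm holds its last target. There are 200 camera calls.

### The job

Take the unmarked pin from the single stand and find the smallest hole of the gauge plate that it passes through, stepping down until one refuses it: gently press the pin's tip squarely on a hole that is too small, so that you have felt it refused. Leave the pin standing in the smallest hole that takes it, fully home with its lowest step down on the plate, and let go. Never force it, and leave the two pins in the rack and the things around alone.

Things in the scene. Friction and masses are not known exactly. Their poses are not given: they have to be found in the camera images.
- pin_a_center (a point): point on the axis of a steel pin, half-way up: 44.5 mm above its tip, 24.5 mm below the middle of its square grip. Three pins, alike from above; one (any of them) stands in the single stand, two in the rack. Their shanks differ in thickness, each 9 to 19 mm, unmarked; the name does not tell it
- pin_b_center (a point): point on the axis of a steel pin, half-way up: 44.5 mm above its tip, 24.5 mm below the middle of its square grip. Three pins, alike from above; one (any of them) stands in the single stand, two in the rack. Their shanks differ in thickness, each 9 to 19 mm, unmarked; the name does not tell it
- pin_c_center (a point): point on the axis of a steel pin, half-way up: 44.5 mm above its tip, 24.5 mm below the middle of its square grip. Three pins, alike from above; one (any of them) stands in the single stand, two in the rack. Their shanks differ in thickness, each 9 to 19 mm, unmarked; the name does not tell it
- pin_a: the pin of pin_a_center, upright, 89 mm long, 0.1 to 0.2 kg: round shank 33 mm long (1 mm chamfer at its tip), then two steps 6 mm tall each, 4 and 8 mm wider than the shank, a collar 34 mm wide, 4 mm thick (45 to 49 mm above the tip), then a square grip 16 by 16 mm, 40 mm tall. Origin: centre of the shank's tip; z up along the pin, x and y square to the faces of the grip
- pin_b: the pin of pin_b_center, upright, 89 mm long, 0.1 to 0.2 kg: round shank 33 mm long (1 mm chamfer at its tip), then two steps 6 mm tall each, 4 and 8 mm wider than the shank, a collar 34 mm wide, 4 mm thick (45 to 49 mm above the tip), then a square grip 16 by 16 mm, 40 mm tall. Origin: centre of the shank's tip; z up along the pin, x and y square to the faces of the grip
- pin_c: the pin of pin_c_center, upright, 89 mm long, 0.1 to 0.2 kg: round shank 33 mm long (1 mm chamfer at its tip), then two steps 6 mm tall each, 4 and 8 mm wider than the shank, a collar 34 mm wide, 4 mm thick (45 to 49 mm above the tip), then a square grip 16 by 16 mm, 40 mm tall. Origin: centre of the shank's tip; z up along the pin, x and y square to the faces of the grip
- hole0 (a point): centre of the mouth, on the top face of the gauge plate, of its largest hole, bored 19.5 mm wide straight through the 14 mm thick plate; z is up. A pin in its fitting hole rests on its lower step; in a larger hole it sinks 6 mm or more deeper
- hole1 (a point): centre of the mouth, on the top face of the gauge plate, of its second largest hole, bored 15.5 mm wide straight through the 14 mm thick plate; z is up. A pin in its fitting hole rests on its lower step; in a larger hole it sinks 6 mm or more deeper
- hole2 (a point): centre of the mouth, on the top face of the gauge plate, of its third largest hole, bored 11.5 mm wide straight through the 14 mm thick plate; z is up. A pin in its fitting hole rests on its lower step; in a larger hole it sinks 6 mm or more deeper
- hole3 (a point): centre of the mouth, on the top face of the gauge plate, of its smallest hole, bored 7.5 mm wide straight through the 14 mm thick plate; z is up. A pin in its fitting hole rests on its lower step; in a larger hole it sinks 6 mm or more deeper
- gauge: fixed steel plate, 60 (x) by 168 (y) by 14 mm, on two end feet, top 60 mm above the bench, open below. Four holes along y, 38 mm apart, largest at +y. Origin on the bench under its centre. Each shank has 1.5 mm play in its hole, is 2.5 mm too thick for the next; the smallest takes none. Over 50 N, even for an instant, between pin and plate spoils it: meet it at 15 mm/s or less, press 3 to 10 N
- stand: fixed dark wooden block, 60 by 60 mm, 55 mm tall, with one socket 28 mm wide and 49 mm deep in its top; the pin to be sized stands in it, its collar resting on the block's top. Origin: on the bench, under the centre
- rack: fixed dark wooden block, 60 mm (its x) by 130 mm (its y), 55 mm tall, with two such sockets 64 mm apart; the other two pins stand in it and must stay. Origin: on the bench, under the centre
- jar: bystander: closed glass jar, 72 mm wide, 95 mm tall; origin at the centre of its underside
- bangle: bystander: brass bangle, 68 mm wide, 10 mm tall, flat on the bench; origin at the centre of its underside
- hammer: bystander: hammer 200 mm long lying on the bench

How it is judged:
On the way, in this order (a step that is already met when the one before it is completed fails the run):
1. the pin from the stand is lifted out of its socket (((height (world z) of pin_a_center above 0.105 m and horizontal distance between each of pin_b_center, pin_c_center and rack below 0.045 m and angle between each of pin_b_center, pin_c_center's own z axis and vertical below 0.1 rad and height (world z) of pin_b_center between 0.04 and 0.065 m and height (world z) of pin_c_center between 0.04 and 0.065 m) or (height (world z) of pin_b_center above 0.105 m and horizontal distance between each of pin_a_center, pin_c_center and rack below 0.045 m and angle between each of pin_a_center, pin_c_center's own z axis and vertical below 0.1 rad and height (world z) of pin_a_center between 0.04 and 0.065 m and height (world z) of pin_c_center between 0.04 and 0.065 m) or (height (world z) of pin_c_center above 0.105 m and horizontal distance between each of pin_a_center, pin_b_center and rack below 0.045 m and angle between each of pin_a_center, pin_b_center's own z axis and vertical below 0.1 rad and height (world z) of pin_a_center between 0.04 and 0.065 m and height (world z) of pin_b_center between 0.04 and 0.065 m))), for 0.1 s.
2. a pin is pressed upright with its tip on a hole that does not let it in (over 1.5 N, within 4 mm of the hole's centre) (((horizontal distance between pin_a_center and hole1 below 0.004 m and z of pin_a_center in the frame of hole1 above 0.04 m and angle between pin_a_center's own z axis and vertical below 0.12 rad and contact force between pin_a and gauge above 1.5 N) or (horizontal distance between pin_a_center and hole2 below 0.004 m and z of pin_a_center in the frame of hole2 above 0.04 m and angle between pin_a_center's own z axis and vertical below 0.12 rad and contact force between pin_a and gauge above 1.5 N) or (horizontal distance between pin_a_center and hole3 below 0.004 m and z of pin_a_center in the frame of hole3 above 0.04 m and angle between pin_a_center's own z axis and vertical below 0.12 rad and contact force between pin_a and gauge above 1.5 N) or (horizontal distance between pin_b_center and hole1 below 0.004 m and z of pin_b_center in the frame of hole1 above 0.04 m and angle between pin_b_center's own z axis and vertical below 0.12 rad and contact force between pin_b and gauge above 1.5 N) or (horizontal distance between pin_b_center and hole2 below 0.004 m and z of pin_b_center in the frame of hole2 above 0.04 m and angle between pin_b_center's own z axis and vertical below 0.12 rad and contact force between pin_b and gauge above 1.5 N) or (horizontal distance between pin_b_center and hole3 below 0.004 m and z of pin_b_center in the frame of hole3 above 0.04 m and angle between pin_b_center's own z axis and vertical below 0.12 rad and contact force between pin_b and gauge above 1.5 N) or (horizontal distance between pin_c_center and hole1 below 0.004 m and z of pin_c_center in the frame of hole1 above 0.04 m and angle between pin_c_center's own z axis and vertical below 0.12 rad and contact force between pin_c and gauge above 1.5 N) or (horizontal distance between pin_c_center and hole2 below 0.004 m and z of pin_c_center in the frame of hole2 above 0.04 m and angle between pin_c_center's own z axis and vertical below 0.12 rad and contact force between pin_c and gauge above 1.5 N) or (horizontal distance between pin_c_center and hole3 below 0.004 m and z of pin_c_center in the frame of hole3 above 0.04 m and angle between pin_c_center's own z axis and vertical below 0.12 rad and contact force between pin_c and gauge above 1.5 N))), for 0.1 s.
At the end, for the whole second after the job is handed in: The pin that began in the stand stands at rest in the smallest hole that takes it, within 2 mm of its centre, upright within 0.04 rad, its lowest step down on the plate within 2 mm (not sunk to a higher step); the other two pins stand in the rack (((((horizontal distance between pin_a_center and hole0 below 0.002 m and z of pin_a_center in the frame of hole0 between 0.009 and 0.0135 m) or (horizontal distance between pin_a_center and hole1 below 0.002 m and z of pin_a_center in the frame of hole1 between 0.009 and 0.0135 m) or (horizontal distance between pin_a_center and hole2 below 0.002 m and z of pin_a_center in the frame of hole2 between 0.009 and 0.0135 m)) and angle between pin_a_center's own z axis and vertical below 0.04 rad and linear speed of pin_a below 0.02 m/s and horizontal distance between each of pin_b_center, pin_c_center and rack below 0.045 m and angle between each of pin_b_center, pin_c_center's own z axis and vertical below 0.1 rad and height (world z) of pin_b_center between 0.04 and 0.065 m and height (world z) of pin_c_center between 0.04 and 0.065 m) or (((horizontal distance between pin_b_center and hole0 below 0.002 m and z of pin_b_center in the frame of hole0 between 0.009 and 0.0135 m) or (horizontal distance between pin_b_center and hole1 below 0.002 m and z of pin_b_center in the frame of hole1 between 0.009 and 0.0135 m) or (horizontal distance between pin_b_center and hole2 below 0.002 m and z of pin_b_center in the frame of hole2 between 0.009 and 0.0135 m)) and angle between pin_b_center's own z axis and vertical below 0.04 rad and linear speed of pin_b below 0.02 m/s and horizontal distance between each of pin_a_center, pin_c_center and rack below 0.045 m and angle between each of pin_a_center, pin_c_center's own z axis and vertical below 0.1 rad and height (world z) of pin_a_center between 0.04 and 0.065 m and height (world z) of pin_c_center between 0.04 and 0.065 m) or (((horizontal distance between pin_c_center and hole0 below 0.002 m and z of pin_c_center in the frame of hole0 between 0.009 and 0.0135 m) or (horizontal distance between pin_c_center and hole1 below 0.002 m and z of pin_c_center in the frame of hole1 between 0.009 and 0.0135 m) or (horizontal distance between pin_c_center and hole2 below 0.002 m and z of pin_c_center in the frame of hole2 between 0.009 and 0.0135 m)) and angle between pin_c_center's own z axis and vertical below 0.04 rad and linear speed of pin_c below 0.02 m/s and horizontal distance between each of pin_a_center, pin_b_center and rack below 0.045 m and angle between each of pin_a_center, pin_b_center's own z axis and vertical below 0.1 rad and height (world z) of pin_a_center between 0.04 and 0.065 m and height (world z) of pin_b_center between 0.04 and 0.065 m))); the robot touches nothing.
It fails at once if a pin and the gauge plate press on each other with more than 50 N (contact force between any of pin_a, pin_b, pin_c and gauge above 50 N).
It fails at once if the jar, the bangle or the hammer is moved by more than 20 mm (distance of any of jar, bangle, hammer from where it was at the start of the episode above 0.02 m).
It also fails if it takes over 64 s, if anything falls off the work surface, if the arm or the gripper's body presses on something with over 40 N, if the wrist force passes 120 N, or if a joint passes its speed limit or range.

## Working session

There is one attempt and no reset: what is moved stays moved. The work goes in short steps, each a Python script; the robot and the scene stay as the last script left them, time stands still between calls to the robot, and variables do not carry over. Pictures are saved under pics/ and viewed, at most 10 in all, crops included, and the job is handed in when it is done.

```bash
ls; mkdir -p pics
python3 - <<'E'
from rig import robot, optics
import cv2,numpy as np
for n in ["top","side","wrist"]:
    p,d=optics.read_camera(n); cv2.imwrite(f"pics/{n}0.png",p[:,:,::-1]); np.save(f"{n}0.npy",d); np.save(f"{n}0p.npy",p)
    c=optics.calibration(n); print(n,np.round(c["mtx"],1).tolist(),c["D"],np.round(c["world_from_camera"],3).tolist(),(d>0).mean())
print(robot.read_eef_rot(),robot.read_clock(),robot.read_contact_force())
E
```

```text
pics
top [[435.2, 0.0, 311.5], [0.0, 435.2, 234.8], [0.0, 0.0, 1.0]] [-0.06837167  0.          0.          0.          0.        ] [[0.029, -0.992, 0.12, 0.477], [-0.999, -0.027, 0.022, -0.06], [-0.018, -0.121, -0.993, 0.913], [0.0, 0.0, 0.0, 1.0]] 0.9960970052083333
side [[563.6, 0.0, 321.1], [0.0, 563.6, 236.0], [0.0, 0.0, 1.0]] [-0.03885304  0.          0.          0.          0.        ] [[-0.895, -0.222, 0.388, 0.14], [-0.447, 0.423, -0.789, 0.83], [0.011, -0.879, -0.477, 0.61], [0.0, 0.0, 0.0, 1.0]] 0.99611328125
wrist [[343.0, 0.0, 316.1], [0.0, 343.0, 242.5], [0.0, 0.0, 1.0]] [-0.0591822  0.         0.         0.         0.       ] [[0.235, -0.944, -0.232, 0.23], [-0.972, -0.229, -0.056, -0.665], [0.0, 0.238, -0.971, 0.384], [0.0, 0.0, 0.0, 1.0]] 0.9502506510416666
[-3.14075551e+00 -5.08372091e-05  2.36729568e-01] 0.15 [-0.14482151 -0.38909218 -0.57493587]
```

View pics/top0.png

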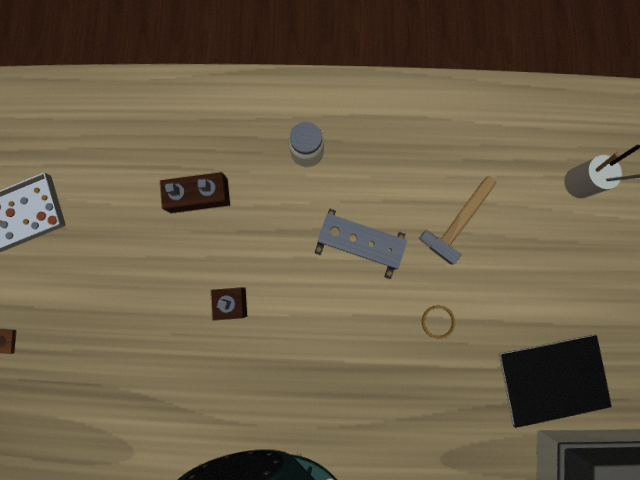

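View pics/side0.png

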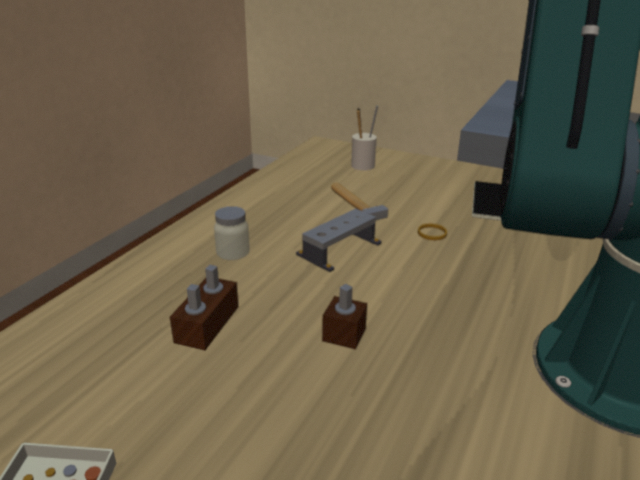

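The top view shows the stand with its pin at about (226,303), the rack at (195,190), and the gauge centred at (362,240). Its largest hole is at (335,231) and the smallest at (390,250). The hammer head is at (440,247), the jar at (306,140) and the bangle at (438,321).

```bash
cat > h.py <<'E'
import numpy as np,cv2
from rig import robot, optics
from scipy.spatial.transform import Rotation as R
def cast(c,px,z):
    u=cv2.undistortPoints(np.array(px,float).reshape(-1,1,2),c["mtx"],c["D"])[:,0]
    T=c["world_from_camera"]; d=np.c_[u,np.ones(len(u))]@T[:3,:3].T; o=T[:3,3]
    return o+d*((z-o[2])/d[:,2])[:,None]
def project(c,P):
    T=np.linalg.inv(c["world_from_camera"])
    return cv2.projectPoints(np.array(P,float).reshape(-1,1,3),cv2.Rodrigues(T[:3,:3])[0],T[:3,3],c["mtx"],c["D"])[0][:,0]
def down(yaw): # tool pointing down, tool y at angle yaw-90deg
    return [np.pi,0,yaw]
def snap(name,fn):
    c=optics.calibration(name); p,d=optics.read_camera(name)
    cv2.imwrite(f"pics/{fn}.png",p[:,:,::-1]); np.savez(fn,p=p,d=d,**c); return c,p,d
E
python3 - <<'E'
from h import *
c=optics.calibration("top")
print(cast(c,[[226,303]],.059),"\n",cast(c,[[335,231],[353,237],[371,243],[390,250]],.06),"\nbang/hammer/jar",cast(c,[[438,321],[440,247],[306,140]],.03),"\nrack",cast(c,[[175,191],[206,187]],.059))
cw=optics.calibration("wrist"); T=np.eye(4);T[:3,:3]=R.from_euler("xyz",robot.read_eef_rot()).as_matrix();T[:3,3]=robot.read_eef_pos()
print(np.round(np.linalg.inv(T)@cw["world_from_camera"],4))
E
```

```text
[[0.44141706 0.12178954 0.059     ]] 
 [[ 0.58879907 -0.08761975  0.06      ]
 [ 0.57782287 -0.12333664  0.06      ]
 [ 0.56688749 -0.15894028  0.06      ]
 [ 0.5540652  -0.19644134  0.06      ]] 
bang/hammer/jar [[ 0.41665086 -0.29899806  0.03      ]
 [ 0.56560203 -0.30333553  0.03      ]
 [ 0.78444944 -0.02337718  0.03      ]] 
rack [[0.66218447 0.23798016 0.059     ]
 [0.67176748 0.17472218 0.059     ]]
[[ 1.000e-03 -9.712e-01 -2.384e-01  6.780e-02]
 [ 1.000e+00  7.000e-04  1.100e-03  3.000e-04]
 [-9.000e-04 -2.384e-01  9.712e-01 -1.460e-01]
 [ 0.000e+00  0.000e+00  0.000e+00  1.000e+00]]
```

Run:
```python
from h import *
robot.reach([0.57,-0.14,0.27],down(0.3)); c,p,d=snap("wrist","g1")
robot.pause(.3); print(robot.read_clock(), robot.read_contact_force())
robot.reach([0.442,0.122,0.24],down(0.3)); c,p,d=snap("wrist","s1")
print(robot.read_clock(), robot.read_joint_pos())
```

```text
2.9083 [-0.00684581 -0.13696758 -1.93455699]
4.0833 [ 2.16887404e-01 -1.59708916e-02  2.20720601e+00 -1.34297877e-04
  9.49751623e-01  1.48861763e+00]
```

View pics/g1.png

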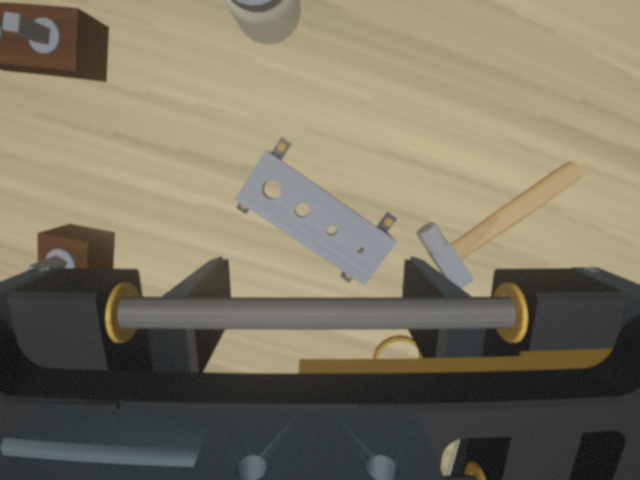

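View pics/s1.png

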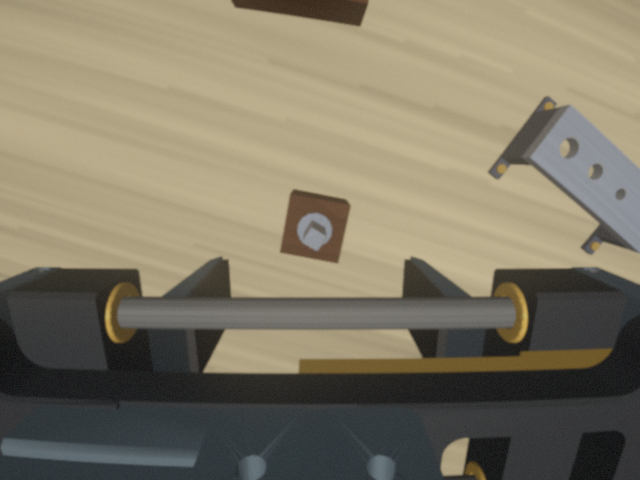

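Gauge view g1 puts the holes at (272,189), (302,210), (331,230) and (361,250). Stand view s1 puts the pin at (315,230) with a clear approach. I'll take close-ups at two opposite yaws so the camera bias cancels.

Run:
```python
from h import *
pin=np.array([0.442,0.122]); g=np.array([0.572,-0.142])
def look(xy,z,yaw,off,fn):
    robot.reach([*(xy-off*np.array([np.cos(yaw),np.sin(yaw)])),z],down(yaw)); robot.pause(.2); snap("wrist",fn)
    print(fn,np.round(robot.read_eef_pos(),4),np.round(robot.read_eef_rot(),4),robot.read_clock())
y=0.3
look(pin,.17,y,.02,"pA"); look(pin,.17,y-np.pi,.02,"pB")
look(g,.2,y-np.pi,.01,"gB"); look(g,.2,y,.01,"gA")
a=cv2.imread("pics/pA.png");b=cv2.imread("pics/pB.png");ga=cv2.imread("pics/gA.png");gb=cv2.imread("pics/gB.png")
cr=lambda i:i[130:330,220:420]
cv2.imwrite("pics/m1.png",np.vstack([np.hstack([cv2.resize(cr(a),(400,300)),cv2.resize(cr(b),(400,300))]),np.hstack([cv2.resize(ga,(400,300)),cv2.resize(gb,(400,300))])]))
```

```text
pA [0.4243 0.1163 0.1715] [ 3.1414e+00 -2.7000e-03  2.9980e-01] 4.725
pB [0.4611 0.1279 0.17  ] [ 3.1416  0.     -2.8418] 7.6167
gB [ 0.5815 -0.1381  0.2   ] [ 3.1415e+00 -1.0000e-04 -2.8404e+00] 9.0
gA [ 0.5624 -0.1449  0.2   ] [3.1416 0.     0.3002] 11.8833
```

View pics/m1.png

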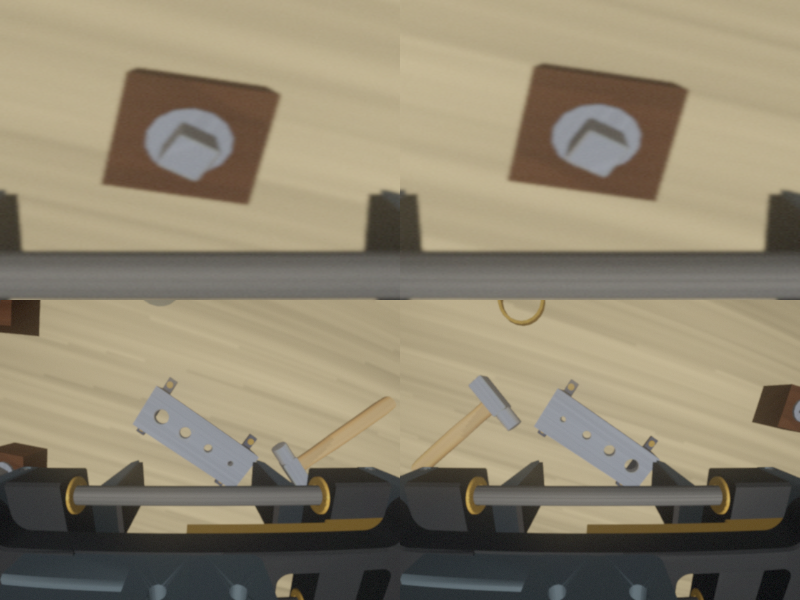

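```bash
cat >> h.py <<'E'
def wz(f):
    z=np.load(f+".npz") if isinstance(f,str) else f
    c={k:z[k] for k in("mtx","D","world_from_camera")}; d=z["d"]
    v,u=np.mgrid[:480,:640]
    n=cv2.undistortPoints(np.stack([u,v],-1).reshape(-1,1,2).astype(float),c["mtx"],c["D"])[:,0]
    P=np.c_[n,np.ones(len(n))]*d.reshape(-1,1)
    T=c["world_from_camera"]; W=(P@T[:3,:3].T+T[:3,3]).reshape(480,640,3); W[d==0]=np.nan
    return c,z["p"],W
E
python3 - <<'E'
from h import *
for f in("pA","pB"):
    c,p,W=wz(f); near=np.hypot(W[...,0]-.442,W[...,1]-.122)<.035
    z=W[...,2][near]; print(f,np.histogram(z,bins=np.arange(0.04,.115,.005))[0])
    top=(near&(W[...,2]>.094)).astype(np.uint8); 
    k=max(cv2.findContours(top,0,cv2.CHAIN_APPROX_NONE)[0],key=cv2.contourArea)
    X=cast(c,k[:,0],.099)[:,:2]; r=cv2.minAreaRect((X*1000).astype(np.float32)); print("grip",r, "zmed",np.nanmedian(W[...,2][top>0]))
    col=(near&(W[...,2]>.0575)).astype(np.uint8)
    hsv=cv2.cvtColor(p,cv2.COLOR_RGB2HSV); st=near&(abs(W[...,2]-.057)<.006)
    print("collar", [np.round(np.nanmedian(W[...,2][near&(hsv[...,1]<70)]),4)])
    m=((hsv[...,1]<70)&near).astype(np.uint8)
    k=max(cv2.findContours(m,0,2)[0],key=cv2.contourArea); 
    X=cast(c,k[:,0],.059)[:,:2]; print("disk",cv2.minEnclosingCircle((X*1000).astype(np.float32)))
for f in("gA","gB","g1"):
    c,p,W=wz(f); near=np.hypot(W[...,0]-.572,W[...,1]+.142)<.11
    pl=(near&(abs(W[...,2]-.06)<.004)).astype(np.uint8); print(f,"plate z",np.nanmedian(W[...,2][pl>0]))
    ks,h=cv2.findContours(pl,cv2.RETR_CCOMP,cv2.CHAIN_APPROX_NONE)
    for k,hh in zip(ks,h[0]):
        if hh[3]>=0 and cv2.contourArea(k)>15:
            X=(cast(c,k[:,0],.06)[:,:2]*1000).astype(np.float32); M=cv2.fitEllipse(X); print("  ",np.round(M[0],2),np.round(M[1],1))
        elif hh[3]<0 and cv2.contourArea(k)>500: print("plate",cv2.minAreaRect((cast(c,k[:,0],.06)[:,:2]*1000).astype(np.float32)))
E
```

```text
pA [  20   16 1589 2986  111   26   29   31   36   31   34  544   50    0
    0]
grip ((301.24163818359375, 95.19293975830078), (103.61478424072266, 338.784423828125), 17.514183044433594) zmed 0.2653171532738727
collar [np.float64(0.2659)]
disk ((240.02716064453125, 79.26748657226562), 200.84912109375)
pB [  19   20 1536 3154   83   30   27   31   33   31   43  547   59    0
    0]
grip ((584.9850463867188, 151.79953002929688), (103.88294982910156, 340.16949462890625), 17.923343658447266) zmed 0.26338475184327803
collar [np.float64(0.264)]
disk ((646.5172119140625, 168.24620056152344), 201.84194946289062)
gA plate z 0.06015831395522653
plate ((574.5820922851562, -140.45974731445312), (168.2462615966797, 60.450927734375), 72.62055206298828)
   [ 557.93 -194.9 ] [7.3 8.3]
   [ 569.22 -158.77] [11.8 12. ]
   [ 580.42 -122.79] [15.6 16.2]
   [591.74 -86.62] [19.3 20.1]
gB plate z 0.060192200743571345
plate ((573.8602905273438, -140.5531463623047), (168.2331085205078, 60.57365417480469), 72.71756744384766)
   [590.61 -86.71] [18.3 19.3]
   [ 579.34 -122.24] [15.2 15.9]
   [ 568.04 -158.23] [11.5 12.4]
   [ 556.79 -194.45] [7.7 8.4]
g1 plate z 0.06015607299282086
plate ((574.5551147460938, -140.91978454589844), (168.79774475097656, 60.389556884765625), 72.5555648803711)
   [ 558.05 -194.98] [7.3 8.2]
   [ 569.08 -158.79] [11.5 12. ]
   [ 580.58 -122.92] [15.8 16.5]
   [591.74 -86.65] [19.9 20.3]
```

Run:
```python
from h import *
for f in("pA","pB"):
    c,p,W=wz(f); near=(np.hypot(W[...,0]-.442,W[...,1]-.122)<.035)&(W[...,2]<.11)
    f1=lambda m:max(cv2.findContours(m.astype(np.uint8),0,cv2.CHAIN_APPROX_NONE)[0],key=cv2.contourArea)[:,0]
    r=lambda k,z:cv2.minAreaRect((cast(c,k,z)[:,:2]*1000).astype(np.float32))
    t=near&(W[...,2]>.096); print(f,"grip",r(f1(t),.099),np.nanmedian(W[...,2][t]))
    hsv=cv2.cvtColor(p,cv2.COLOR_RGB2HSV)
    m=near&(W[...,2]>.0575)&(W[...,2]<.1)&(hsv[...,1]<90); print("disk",r(f1(m),.059))
    s=near&(W[...,2]>.05); print("stand",r(f1(s),.055))
```

```text
pA grip ((443.0296936035156, 122.62863159179688), (15.993875503540039, 16.15969467163086), 75.38976287841797) 0.09903817426833614
disk ((442.4629821777344, 122.42130279541016), (33.3370361328125, 33.398773193359375), 62.05697250366211)
stand ((442.7820129394531, 122.46003723144531), (60.435630798339844, 60.12892532348633), 6.276445388793945)
pB grip ((442.005859375, 122.98344421386719), (16.03862762451172, 16.169111251831055), 75.48680114746094) 0.09901859592119874
disk ((442.4474792480469, 123.045166015625), (33.6090202331543, 32.547752380371094), 62.437225341796875)
stand ((442.3300476074219, 123.11738586425781), (60.37716293334961, 60.08815002441406), 6.244957447052002)
```

The measurements are consistent: the A and B views differ by about 1 mm, so I use their averages. Sizes match to within 0.5 mm. Next I grip the pin and lift it.

```bash
cat >> h.py <<'E'
YAW=np.radians(75.4); PIN=[.4425,.1228]; TIP=.078
H=np.array([[.59118,-.08667],[.57988,-.12252],[.56863,-.1585],[.55736,-.19468]])
def st(): return np.round(robot.read_eef_pos(),4),np.round(robot.read_contact_force(),2),round(robot.read_clock(),2)
def force(n=3):
    F=[]
    for _ in range(n): F.append(robot.read_contact_force()); robot.pause(.01)
    return np.mean(F,0)
E
python3 - <<'E'
from h import *
robot.reach([*PIN,.17],down(YAW)); robot.move_l([*PIN,.088],speed=.1); robot.pause(.15); print(st(),robot.read_joint_pos()[5])
robot.grab(25); robot.pause(.2); print(st(),robot.read_opening(),robot.read_finger_force())
robot.move_l([*PIN,.2],speed=.1); robot.pause(.2); print(st(),robot.read_opening())
robot.reach([*H[0],.06+TIP+.02],down(YAW)); robot.pause(.3); print(st(),force(),np.round(robot.read_eef_rot(),4)); snap("side","lift"); snap("top","lt")
a=cv2.imread("pics/lift.png")[150:350,220:470]; cv2.imwrite("pics/liftc.png",cv2.resize(a,None,fx=3,fy=3))
E
```

```text
(array([0.4429, 0.1229, 0.0886]), array([ 0.84, -0.15, -0.95]), 14.13) 0.4747502786811013
(array([0.4424, 0.1228, 0.088 ]), array([-0.96, -0.33,  0.16]), 15.47) 0.016199460792203 25.000170171260834
(array([0.4423, 0.1227, 0.1996]), array([-0.6 , -0.19, -1.82]), 16.93) 0.015690835699328307
(array([ 0.5912, -0.0859,  0.1584]), array([ 1.37,  0.06, -1.36]), 18.25) [ 0.65155773 -0.06936917 -1.98267449] [ 3.1412 -0.      1.317 ]
```

View pics/liftc.png

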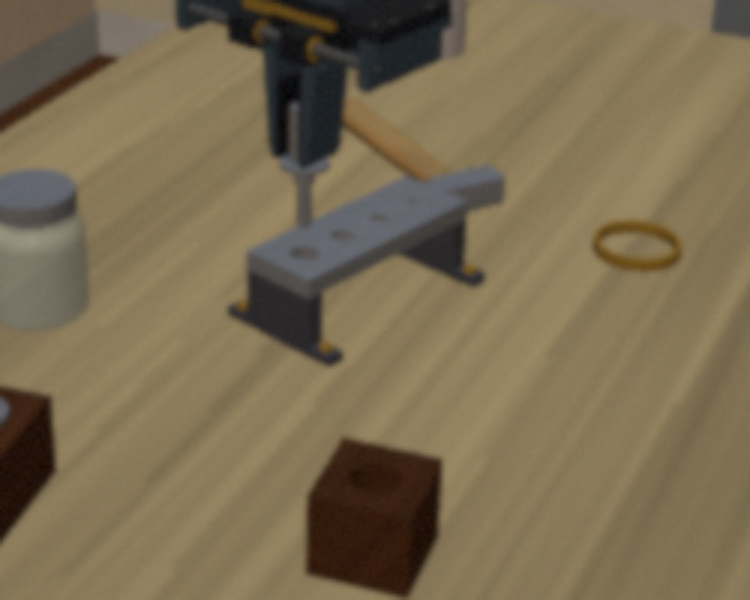

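The held pin is upright over hole 0 and its shank looks thin. Now I step down the holes with a force guard.

```bash
cat >> h.py <<'E'
def goto(xy,tipz,speed=.08): robot.move_l([*xy,tipz+TIP],speed=speed)
def descend(xy,z0,z1,F0,lim=4,step=.0005,speed=.01):
    """tip height z0 -> z1 in guarded steps; returns (tip height, force) """
    z=z0
    while z>z1+1e-6:
        z=max(z-step,z1); goto(xy,z,speed); f=force(3)-F0
        if f[2]>lim or np.hypot(f[0],f[1])>6: return z,f
    return z,force()-F0
E
python3 - <<'E'
from h import *
print(st(),[np.round(robot.read_eef_pos(),4).tolist() for _ in range(3)])
for i in (0,1):
    goto(H[i],.075); goto(H[i],.063,.03); robot.pause(.3); F0=force(10)
    z,f=descend(H[i],.063,.052,F0,step=.001); print(i,z,f.round(2),st())
    if z>.0525: break
    goto(H[i],.066)
E
```

```text
(array([ 0.5912, -0.0863,  0.1582]), array([ 0.66, -0.25, -2.24]), 18.38) [[0.5912, -0.0863, 0.1582], [0.5912, -0.0863, 0.1582], [0.5912, -0.0863, 0.1582]]
0 0.052 [0.2  0.07 0.54] (array([ 0.5912, -0.0867,  0.13  ]), array([ 0.56,  0.88, -2.02]), 22.61)
1 0.052 [-0.14  0.14  0.15] (array([ 0.5799, -0.1225,  0.13  ]), array([ 0.37,  0.86, -2.05]), 27.55)
```

Run:
```python
from h import *
i=2
goto(H[i],.066); goto(H[i],.063,.03); robot.pause(.3); F0=force(10)
z,f=descend(H[i],.063,.052,F0,step=.001); print(i,z,f.round(2),st())
```

```text
2 0.052 [-1.36  0.09 -0.59] (array([ 0.5685, -0.1585,  0.1299]), array([-0.86, -0.07, -2.11]), 32.18)
```

It passes hole 2 with little force. Next I press on hole 3.

Run:
```python
from h import *
i=3
goto(H[2],.066); goto(H[i],.066); goto(H[i],.0625,.02); robot.pause(.3); F0=force(10)
z,f=descend(H[i],.0625,.056,F0,lim=3,step=.0004); robot.pause(.3)
print(z,f.round(2),(force(5)-F0).round(2),st())
```

```text
0.05970000000000002 [-0.94  0.4   4.62] [-1.05  0.21  6.57] (array([ 0.5575, -0.1947,  0.1378]), array([-1.8 , -0.11,  3.89]), 36.11)
```

Hole 3 refuses the pin, with 6.6 N held and the tip at plate height. Back to hole 2 to seat it.

Run:
```python
from h import *
xy=H[2]+[-.0003,0]
goto(H[3],.066,.03); goto(xy,.066); goto(xy,.063,.03); robot.pause(.3); F0=force(10)
z,f=descend(xy,.063,.052,F0,step=.0015,speed=.015); print(z,f.round(2),st())
if z<.0525:
    z,f=descend(xy,z,.030,F0,step=.003,speed=.03); print(z,f.round(2),st())
    if z<.0305:
        z,f=descend(xy,z,.0255,F0,lim=3,step=.0005); print(z,f.round(2),st())
```

```text
0.052 [-0.41 -0.06  0.62] (array([ 0.5683, -0.1585,  0.13  ]), array([-0.72, -0.13, -1.94]), 39.95)
0.03 [-0.91  0.32 -0.42] (array([ 0.5683, -0.1585,  0.108 ]), array([-0.93,  0.55, -2.55]), 42.17)
0.026499999999999996 [-4.38  1.39  8.58] (array([ 0.5684, -0.1585,  0.1049]), array([-4.8 ,  1.32,  6.95]), 44.1)
```

Seated at the expected height. Releasing, backing off and checking.

Run:
```python
from h import *
robot.release(); robot.pause(.2); p=robot.read_eef_pos(); robot.move_l([p[0],p[1],.19],speed=.12)
y=.3; robot.reach([.5686-.015*np.cos(y),-.1585-.015*np.sin(y),.2],down(y)); robot.pause(.2); snap("wrist","fin"); print(st())
c,p,W=wz("fin"); near=(np.hypot(W[...,0]-.5686,W[...,1]+.1585)<.035)&(W[...,2]<.13)
for lo,hi,zz in((.108,.13,.116),(.0715,.13,.076)):
    m=(near&(W[...,2]>lo)&(W[...,2]<hi)).astype(np.uint8); k=max(cv2.findContours(m,0,1)[0],key=cv2.contourArea)[:,0]
    zm=np.nanmedian(W[...,2][near&(W[...,2]>lo)&(W[...,2]<zz+.006)]); print(zm,cv2.minAreaRect((cast(c,k,zm)[:,:2]*1000).astype(np.float32)))
s=optics.read_camera("side")[0][150:350,220:470,::-1]; cv2.imwrite("pics/fs.png",cv2.resize(s,None,fx=3,fy=3))
```

```text
(array([ 0.5543, -0.1629,  0.1999]), array([0.53, 0.26, 1.08]), 47.56)
0.11598392303718721 ((570.5021362304688, -158.8359832763672), (16.42940330505371, 16.900894165039062), 74.63786315917969)
0.07618943758672445 ((569.87255859375, -159.01223754882812), (33.11170959472656, 33.24942398071289), 63.35960388183594)
```

View pics/fs.png

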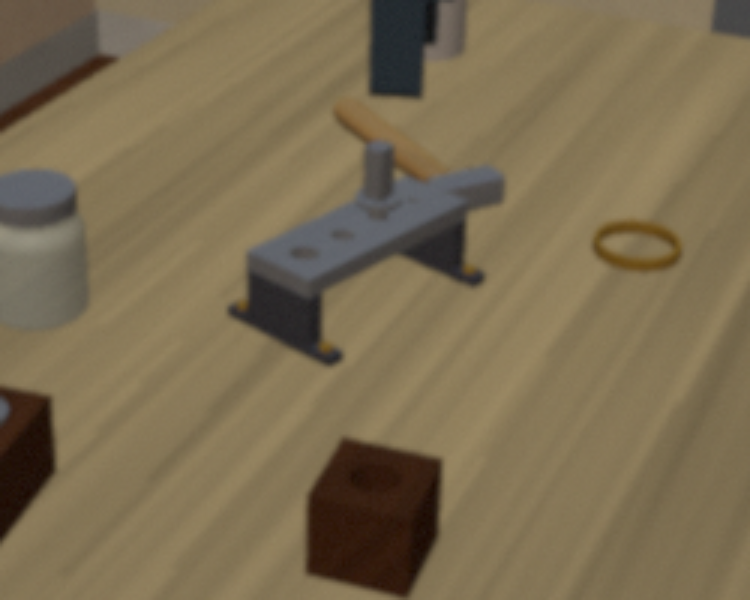

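The pin stands upright in hole 2. Its grip top is at 116.0 mm, which matches sitting on its lowest step, and it is within about 1 mm of the hole's centre.

```bash
python3 -c "
from rig import robot
print(robot.hand_in(),robot.read_clock())"
```

```text
the job is handed in; nothing more can be done
the job is handed in; nothing more can be done
```

The job is handed in with no verdict returned: the pin stands fully home and released in the 11.5 mm hole, after passing the 19.5 and 15.5 mm holes and being refused by the 7.5 mm one at about 6.6 N.

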